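Take the quick-thread cap off a counter-rotating spindle

ROBOT

A 6-joint arm with a two-finger parallel gripper is mounted at the origin on a cart in front of the work surface, level with it; the furniture and walls round the work are solid. World frame = base frame: x ahead of the robot, y to its left, z up, the work surface at z = 0. Lengths are in m, angles in rad, forces in N, time in s.
With the tool pointing down it reaches from about 0.4 to 0.825 m from the base axis. Payload 7 kg.
Tool frame: the origin (TCP) lies between the finger pads; the fingertips stand 22 mm ahead of it and the grasp point (between the pads) lies 3 mm ahead of it; z points along the fingers, y is the direction in which the jaws open and shut (so a half turn about z gives the same grasp; the last joint's range is limited). The gripper opens to 88 mm and grips with 3 to 60 N. Pads are 19 mm wide; open, the fingers measure 130 mm over their backs; the gripper's body (78 mm by 193 mm) begins 47 mm behind the grasp point.
Start: joints at [1.439, 0.359, 0.012, 0, -1.224, -0.288], TCP at [0.275, 0.616, 0.249] pointing down, gripper open.
Joint ranges: [-3.07, 3.07], [-1.43, 2.12], [-1.02, 1.25], [-3.03, 1.67], [-3.05, -0], [-3.03, 3.03]. Speed limits (rad/s): [2.39, 2.39, 3.01, 3.14, 3.14, 3.14].

INTERFACE

Orientations are given as [roll, pitch, yaw] about the fixed x, y, z axes, in that order (R = Rz(yaw) Ry(pitch) Rx(roll)).
In Python, from station import * gives the robot as it stands. The module is installed in compiled form; this text tells all that it offers.
- The arm moves only by the tool move_arm, never from a script. Its argument "rows" is a list of rows, each an object with "delta_rot": the turn, a rotation vector about the world's x, y, z in degrees, a list of three; "delta_pos": the shift along the world's x, y, z in cm, a list of three; "hand": the finger opening in cm, from 0 to 8.76. A call has exactly 10 rows; each row shifts and turns the commanded pose from where the row before left it; what a row does not reach is not made up. A row lasts 1/10 s, in which the tool goes at most 50 mm and 8.59 degrees, less where a joint would pass 70% of its speed; a pose out of reach is approached as far as the arm can. A call is refused whole if a number of a shift passes 5 or a number of a turn 8.59, either way. A call with a gripper value outside its range is refused whole. The fingers move at their own pace and stop on an object; "force" is the grip in N (left out, the last holds). Time passes only in rows, so rows that do not move let the fingers close, or fill a call up. It gives the time, the measured TCP pose, the force and the opening at its end, in the units of the state.
- get_state(): the state, without advancing time (a new reading comes with each control period).
- grab_frame(name): name is "side" or "top"; returns the picture (480x640x3 uint8, blue, green, red); there is no depth.
- camera_info(name): a dict with "camera_matrix" (3x3 intrinsics, pixels), "dist" ([k1, k2, p1, p2, k3] as OpenCV has them; the pictures are not rectified), "world_from_camera" (4x4, takes a point from camera to world coordinates). Camera axes: x right, y down, z forward; pixel columns grow to the right and rows downward; lengths in m; the calibration is good to about 2 mm. A picture is of the moment at which its call begins. camera_info takes no time and is no camera call.
- job_done(): hands the job in, once; it reports no verdict.
The state is a dict: "t": time; "q": joint angles; "qd": joint speeds; "joint_efforts": joint torques, N m; "eef_pos": TCP position; "ee_rot": TCP orientation; "force": force on the tool from outside, world axes, zero at the start; "moment": the same for the moment, N m; "width": finger opening in m.
Only numpy, scipy, OpenCV 4.12 (cv2) and the standard library are available. Lean on these libraries where they do the work, as an engineer would, in place of code of your own. Each camera call takes 0.05 s, during which the arm holds its last target.

TASK

The grey twin-spindle gear head on the bench needs a new brush on the spindle at its torque-arm end. Pick up the spanner left lying across the two caps and lay it flat on the bench, then unscrew the steel cap at the torque-arm end - nobody noted which of the two counter-rotating spindles has the left-hand thread, so try it both ways - and lift it straight off. Finish still holding that cap in the gripper, upright and still, at least 10 cm above its seat; leave the other cap screwed on and the things round about where they are.

Things in the scene. Friction and masses are not known exactly. Their poses are not given: they have to be found in the camera images.
- gear_head: Heavy fixed grey gear head on its back, any yaw: oblong, 95 mm wide (x), 225 long (y), round ends, cover top 53 mm above the bench; hex oil plug (top 59 mm) midway. Two upright spindle noses at x = 0, y = +65 and -65 mm, each under a steel cap. The torque arm, a flat lug 16 mm high with one hole, 36 mm wide, juts from the +y end to y = 165 mm. Origin: middle of the underside, on the bench; z up.
- seat (a point): Point on the head where the underside of the cap to be removed sits: centre of the 57 mm bearing cover at the torque-arm end, 61 mm above the bench, on the spindle axis. The nose inside the cap is 20 mm high. Which of the two noses is left-hand is not visible and changes from start to start: right-hand loosens anticlockwise seen from above, left-hand clockwise.
- cap: Cap to take off: round fluted steel, 44 mm diameter, 30 high, 0.11 to 0.18 kg; origin at its underside centre, z up, top slot along x; seated, x is parallel to the head's x. A quick thread (lugs under ramps) holds it: the wrong way it stops at once (gives under 0.2 rad if forced); the right way it turns easily without rising, is free from 0.75 rad to a stop near 1.4 rad, then lifts straight off.
- spanner: Loose flat steel combination spanner, 217 x 38 x 7 mm, 0.13 kg, lying across both cap tops about along the head's y, underside 91 mm above the bench. Origin at the middle of its underside, x along it, z up. The shank round the origin is 16 mm wide, 1 to 6 mm above the origin, and free for 40 mm either way between the caps.
- other_cap: The same cap on the other spindle (y = -65 mm of the head), of the opposite hand; stays on. Origin at the centre of its underside.
- tin: Bystander: open steel tin with bolts, 67 mm diameter, 58 mm high; origin at the centre of its underside.
- brush: Bystander: flat chip brush with wooden handle, 226 x 48 x 13 mm, lying on the bench left of the head, x along its length; origin at the middle of its underside.
- screwdriver: Bystander: screwdriver, 187 mm long, lying on the bench right of the head, x along its length; origin at the middle of its underside.
- oilcan: Bystander: pump oil can with thin spout, 65 x 86 mm, 174 mm high, behind the head; origin at the centre of its underside.
Things that resemble listed ones, but are neither listed nor needed, are in the scene too. What is shaped like the cap but blue or green is not meant.

How it is judged:
By the outcome, as a careful person would: the job done as asked, in the order asked, and still so for the second after the job is handed in, while the arm keeps its last pose, push and grip.
It also fails if it takes over 53 s, if anything falls off the work surface, if the arm or the gripper's body presses on something with over 40 N, if the wrist force passes 120 N, or if a joint passes its speed limit or range.

## Working session

There is one attempt and no reset: what is moved stays moved. The work goes in short steps, Python scripts to look and compute and a tool call to move; the robot and the scene stay as the last step left them, time stands still between calls to the robot, and variables do not carry over. Pictures are saved under pics/ and viewed, and the job is handed in when it is done.

Besides the shell and the picture viewer there is one more tool, called after "Call:" as name(argument=value, ...), one argument or row to a line, values as JSON. move_arm: Moves the arm, as the interface text tells. Its arguments: {"type":"object","properties":{"rows":{"type":"array"},"force":{"type":"number"}},"required":["rows"]}

```bash
mkdir -p pics; python3 - <<'E'
from station import *
import cv2,numpy as np
np.set_printoptions(precision=4,suppress=True)
print(get_state())
for n in("side","top"):
    cv2.imwrite(f"pics/{n}0.png",grab_frame(n)); print(camera_info(n))
E
```

```text
{'t': 0.0, 'q': array([ 1.4391,  0.3594,  0.0111, -0.0004, -1.2241, -0.2881]), 'qd': array([ 0.0003, -0.0031,  0.0011, -0.0003,  0.0003,  0.0007]), 'joint_efforts': array([  0.0002, -58.2717,  29.3053,   6.9975,   0.007 ,  -0.0001]), 'eef_pos': array([0.275 , 0.616 , 0.2476]), 'ee_rot': array([ 3.14  , -0.0001, -0.4199]), 'force': array([ 0.0584, -0.3157,  0.0841]), 'moment': array([-0.0399, -0.0215, -0.0124]), 'width': 0.08763274179103367}
{'camera_matrix': array([[435.8773,   0.    , 315.3   ],
       [  0.    , 435.8773, 237.4383],
       [  0.    ,   0.    ,   1.    ]]), 'dist': array([-0.1024,  0.    ,  0.    ,  0.    ,  0.    ]), 'world_from_camera': array([[ 1.    , -0.0047, -0.0087,  0.6089],
       [ 0.0042, -0.595 ,  0.8037, -0.8131],
       [-0.0089, -0.8037, -0.595 ,  0.6909],
       [ 0.    ,  0.    ,  0.    ,  1.    ]])}
{'camera_matrix': array([[453.1622,   0.    , 319.7282],
       [  0.    , 453.1622, 252.9426],
       [  0.    ,   0.    ,   1.    ]]), 'dist': array([-0.0276,  0.    ,  0.    ,  0.    ,  0.    ]), 'world_from_camera': array([[ 0.0273, -0.9771,  0.211 ,  0.3739],
       [-0.9996, -0.0277,  0.001 ,  0.0137],
       [ 0.0048, -0.211 , -0.9775,  1.2754],
       [ 0.    ,  0.    ,  0.    ,  1.    ]])}
```

View pics/side0.png

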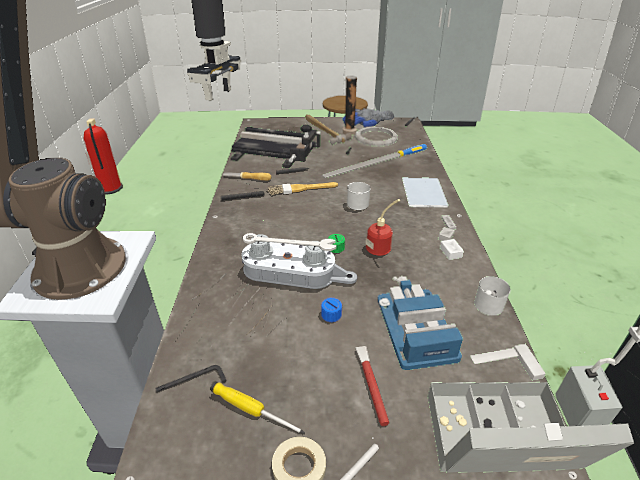

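View pics/top0.png

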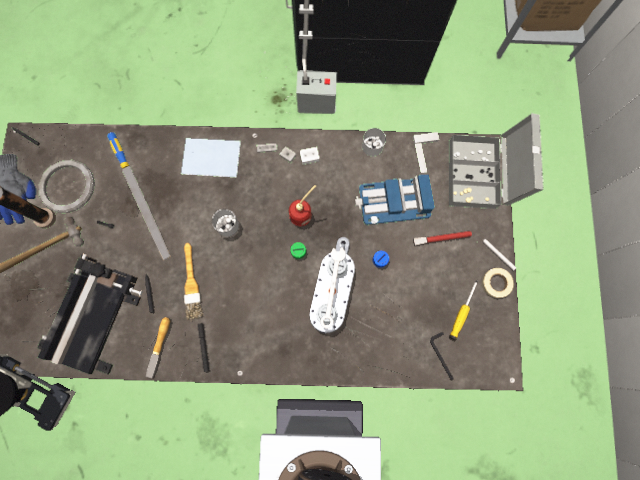

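The top view shows the head around (332,290), with the torque arm at (343,243) on the far side. The spanner lies across both caps. The cap look-alikes are green at (298,250) and blue at (381,259). Next I'll take close crops and measure.

```bash
cat > h.py <<'E'
from station import *
import cv2,numpy as np
np.set_printoptions(precision=4,suppress=True)
def px2w(n,u,v,z):
    c=camera_info(n); K=np.array(c["camera_matrix"]);T=np.array(c["world_from_camera"])
    p=cv2.undistortPoints(np.array([[[u,v]]],float),K,np.array(c["dist"]))[0,0]
    d=T[:3,:3]@np.array([p[0],p[1],1]); o=T[:3,3]
    return o+d*(z-o[2])/d[2]
def w2px(n,P):
    c=camera_info(n); K=np.array(c["camera_matrix"]);T=np.linalg.inv(np.array(c["world_from_camera"]))
    r,_=cv2.Rodrigues(T[:3,:3])
    return cv2.projectPoints(np.array(P,float).reshape(-1,3),r,T[:3,3],K,np.array(c["dist"]))[0][:,0]
def crop(img,u0,v0,w,h,s,name):
    cv2.imwrite("pics/"+name,cv2.resize(img[v0:v0+h,u0:u0+w],None,fx=s,fy=s,interpolation=cv2.INTER_CUBIC))
E
python3 - <<'E'
from h import *
a=cv2.imread("pics/top0.png");b=cv2.imread("pics/side0.png")
crop(a,285,225,120,115,5,"top0c.png");crop(b,230,220,140,80,5,"side0c.png")
E
```

```text
(no output)
```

View pics/top0c.png

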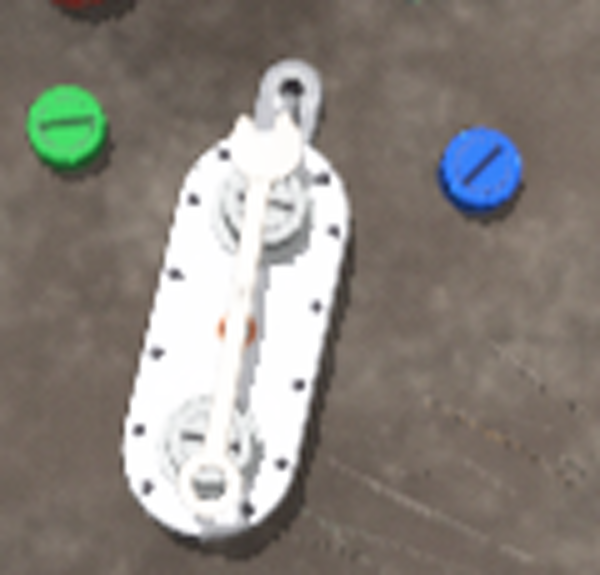

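View pics/side0c.png

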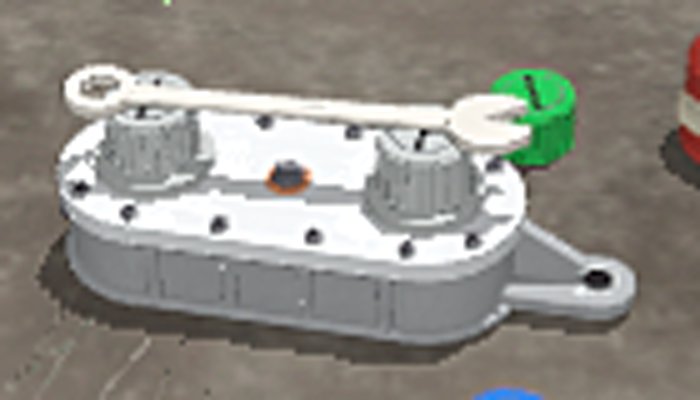

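```bash
cat > fit.py <<'E'
from h import *
from scipy.optimize import minimize
def stad(p,z,L=.225,W=.095):
    x,y,t=p; r=W/2; a=np.linspace(0,np.pi,24); h=L/2-r
    P=np.r_[np.c_[r*np.cos(a),h+r*np.sin(a)],np.c_[-r*np.cos(a),-h-r*np.sin(a)]]
    R=np.array([[np.cos(t),-np.sin(t)],[np.sin(t),np.cos(t)]])
    Q=P@R.T+[x,y]; return np.c_[Q,np.full(len(Q),z)]
def loc(p,q):
    x,y,t=p; R=np.array([[np.cos(t),-np.sin(t)],[np.sin(t),np.cos(t)]])
    return np.r_[R@np.array(q[:2],float)+[x,y],q[2]]
E
python3 - <<'E'
from fit import *
hole=px2w("top",343.2,242.6,.016); ref=px2w("side",230+598/5,220+280/5,.016)
print("hole",hole,ref)
cen=px2w("top",285+236/5,225+330/5,.056); print("plug top", cen, "side",px2w("side",230+290/5,220+172/5,.059))
d=hole-cen; t=np.arctan2(d[1],d[0])-np.pi/2; p0=[cen[0],cen[1],t]; print(p0)
# fit outline edges using screws-surface segmentation, top
for n in("top","side"):
    im=cv2.imread(f"pics/{n}0.png"); hsv=cv2.cvtColor(im,cv2.COLOR_BGR2HSV)
    g=cv2.GaussianBlur(cv2.cvtColor(im,cv2.COLOR_BGR2GRAY).astype(np.float32),(0,0),1.0)
    S=4
    def cost(p):
        # mean gradient across outline (bright inside vs dark outside)
        i=w2px(n,stad(p,.053,.225-.008,.095-.008)).astype(np.float32); o=w2px(n,stad(p,.053,.225+.008,.095+.008)).astype(np.float32)
        f=lambda q:cv2.remap(g,q[:,:1].copy(),q[:,1:].copy(),cv2.INTER_LINEAR)[:,0]
        return -np.mean(np.clip(f(i)-f(o),-20,60))
    def dense(p):
        return cost(p)
    best=min((minimize(dense,np.array(p0)+np.array(s),method="Nelder-Mead",options=dict(initial_simplex=np.array(p0)+np.array(s)+np.array([[0,0,0],[.008,0,0],[0,.008,0],[0,0,.08]]))) for s in [(0,0,0),(.006,0,0),(-.006,0,0),(0,.006,0),(0,-.006,0)]),key=lambda r:r.fun)
    p=best.x; print(n,p,best.fun)
    big=cv2.resize(im,None,fx=5,fy=5,interpolation=cv2.INTER_CUBIC)
    dr=lambda P,c:cv2.polylines(big,[np.int32(w2px(n,P)*5+2)],True,c,1)
    dr(stad(p,.053),(0,0,255))
    for sy in(1,-1):
        a=np.linspace(0,6.28,30)
        for z,c,r in((.091,(255,0,0),.022),(.061,(0,160,0),.022)):
            C=loc(p,(0,.065*sy,z)); dr(C+np.c_[r*np.cos(a),r*np.sin(a),0*a],c)
    C=loc(p,(0,.149,.016)); dr(C+np.c_[.006*np.cos(a),.006*np.sin(a),0*a],(255,0,255))
    u,v,w,h=(285,225,120,115) if n=="top" else (230,220,140,80)
    cv2.imwrite(f"pics/{n}0fit.png",big[v*5:(v+h)*5,u*5:(u+w)*5])
E
```

```text
hole [ 0.678  -0.0512  0.016 ] [ 0.6794 -0.0527  0.016 ]
plug top [ 0.5329 -0.0216  0.056 ] side [ 0.5366 -0.0251  0.059 ]
[np.float64(0.5329011412754492), np.float64(-0.02162384178076902), np.float64(-1.7720335782134962)]
top [ 0.5375 -0.0204 -1.7636] -57.68833541870117
side [ 0.534  -0.0294 -1.774 ] -39.3456916809082
```

View pics/top0fit.png

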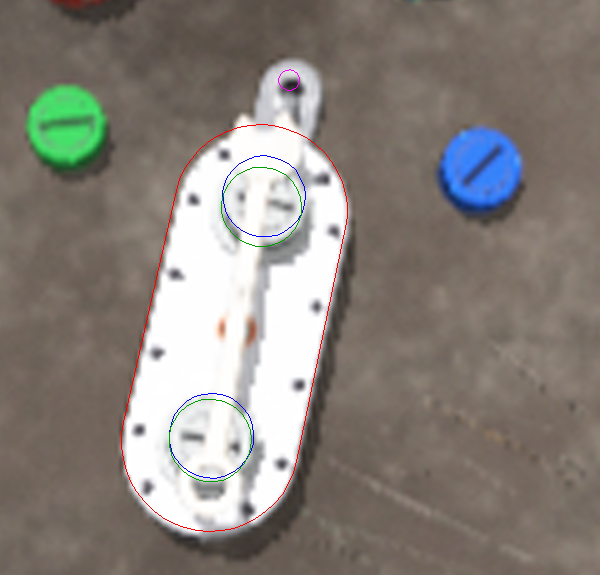

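View pics/side0fit.png

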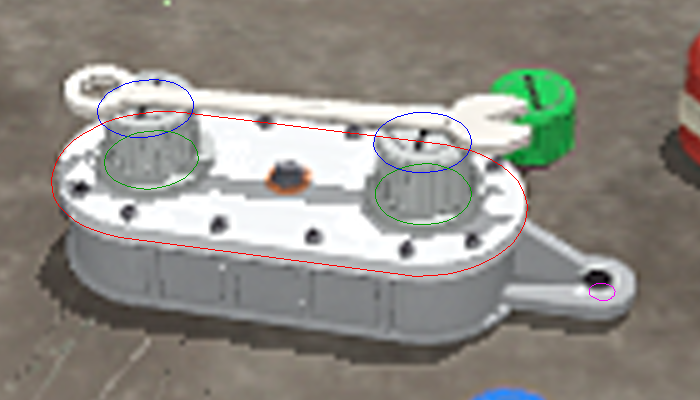

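The head model lies within a few mm in both views. The cover screws are symmetric, so I'll use them to sharpen it.

```bash
python3 - <<'E'
from fit import *
s=np.array([(224,155),(322,178),(193,200),(333,231),(174,274),(316,307),(156,353),(299,385),(139,430),(281,464),(147,487),(247,510)],float)
W=np.array([px2w("top",285+(u-2)/5,225+(v-2)/5,.053) for u,v in s])
print(W[:,:2]); c=W.mean(0); print("c",c)
_,_,V=np.linalg.svd(W[:,:2]-c[:2]); print(V[0],np.arctan2(V[0][1],V[0][0])-np.pi/2)
t=-1.765; R=np.array([[np.cos(t),-np.sin(t)],[np.sin(t),np.cos(t)]]); print((W[:,:2]-c[:2])@R)
ss=np.array([(128,213),(219,224),(314,237),(407,248),(473,241),(81,188),(265,122),(352,131)],float)
Ws=np.array([px2w("side",230+(u-2)/5,220+(v-2)/5,.053) for u,v in ss])
print((Ws[:,:2]-c[:2])@R)
# cap slots top view
for n,u,v,o in(("top",280,205,(285,225)),("top",192,437,(285,225))):
    print(((px2w(n,o[0]+(u-2)/5,o[1]+(v-2)/5,.091)[:2]-c[:2])@R))
# spanner in head frame
for nm,u,v in(("ring",209,481),("jawend",262,135),("jawL",240,118),("jawR",284,112),("sh1",254,215),("sh2",232,370)):
    print(nm,px2w("top",285+(u-2)/5,225+(v-2)/5,.097))
for nm,u,v in(("ring",97,88),("jawL",528,108),("jawR",525,137),("jaw",490,122),("sh1",380,106),("sh2",200,98)):
    print("side",nm,px2w("side",230+(u-2)/5,220+(v-2)/5,.097))
E
```

```text
[[ 0.6311 -0.0119]
 [ 0.6197 -0.0661]
 [ 0.6054  0.0046]
 [ 0.5903 -0.0725]
 [ 0.5641  0.0139]
 [ 0.5481 -0.0638]
 [ 0.5206  0.0224]
 [ 0.5055 -0.0553]
 [ 0.4789  0.0303]
 [ 0.4628 -0.0463]
 [ 0.4486  0.0251]
 [ 0.4379 -0.0286]]
c [ 0.5344 -0.0207  0.053 ]
[-0.9796  0.2011] 1.368353349773963
[[-0.0273  0.0932]
 [ 0.0281  0.0925]
 [-0.0385  0.0648]
 [ 0.0401  0.0648]
 [-0.0396  0.0224]
 [ 0.0397  0.0218]
 [-0.0396 -0.0219]
 [ 0.0395 -0.0218]
 [-0.0393 -0.0644]
 [ 0.0389 -0.0653]
 [-0.0284 -0.093 ]
 [ 0.0264 -0.0932]]
[[ 0.0386 -0.0662]
 [ 0.0382 -0.0229]
 [ 0.0389  0.0218]
 [ 0.0385  0.0646]
 [ 0.0282  0.0928]
 [ 0.0253 -0.0934]
 [-0.0398 -0.0219]
 [-0.0407  0.021 ]]
[0.0084 0.0652]
[-0.0105 -0.0649]
ring [ 0.4499 -0.0072  0.097 ]
jawend [ 0.6333 -0.0309  0.097 ]
jawL [ 0.6423 -0.019   0.097 ]
jawR [ 0.6462 -0.0424  0.097 ]
sh1 [ 0.5899 -0.0275  0.097 ]
sh2 [ 0.5076 -0.0177  0.097 ]
side ring [ 0.4475 -0.0087  0.097 ]
side jawL [ 0.6452 -0.0255  0.097 ]
side jawR [ 0.6432 -0.0469  0.097 ]
side jaw [ 0.6279 -0.0358  0.097 ]
side sh1 [ 0.5782 -0.0234  0.097 ]
side sh2 [ 0.4958 -0.0167  0.097 ]
```

Screws seen by both cameras agree to within 1 mm. Head centre is (0.534,-0.021) with yaw about -1.768, which puts the seat at about (0.598,-0.0335). The spanner's midpoint is about (0.540,-0.021), yaw about -0.145. Before choosing a jaw yaw and a put-down spot I'll check the neighbours' positions.

The choices, in side-view pixels:
- **Target cap:** grey steel, at about (314,253), next to the lug. Confirmed in the crop.
- **Not wanted:** the other steel cap at about (260,246), the green one at (337,243) and the blue one at (331,311).

For the spanner I considered the white one on the caps at (290,241) and ruled out the wrench-like items at the bench edge.

```bash
python3 - <<'E'
from h import *
for n,u,v,z in(("side",378,250,0),("top",300,213,.06),("top",301,207,.11),("top",313,187,.174),("side",398,202,.174),("top",298,250,.03),("top",381,259,.03),("top",227,228,.058),("top",192,285,.01),("top",205,347,.01),("top",360,205,.03),("side",381,300,.0)):
    print(n,u,v,z,px2w(n,u,v,z))
t=-1.768
for k in(.065,-.065): print("caps",.5344-np.sin(t)*k,-.0207+np.cos(t)*k)
E
```

```text
side 378 250 0 [0.7598 0.0648 0.    ]
top 300 213 0.06 [0.749  0.0733 0.06  ]
top 301 207 0.11 [0.7505 0.0687 0.11  ]
top 313 187 0.174 [0.7844 0.0369 0.174 ]
side 398 202 0.174 [0.7862 0.0173 0.174 ]
top 298 250 0.03 [0.6496 0.0764 0.03  ]
top 381 259 0.03 [ 0.6303 -0.1574  0.03  ]
top 227 228 0.058 [0.7004 0.2748 0.058 ]
top 192 285 0.01 [0.5446 0.3721 0.01  ]
top 205 347 0.01 [0.3748 0.3219 0.01  ]
top 360 205 0.03 [ 0.7873 -0.0971  0.03  ]
side 381 300 0.0 [ 0.7466 -0.116   0.    ]
caps 0.5981401888308328 -0.03343531812754509
caps 0.4706598111691672 -0.007964681872454912
```

Call:
move_arm(
  rows=[
    {"delta_rot":[0,0,0],"delta_pos":[1.0,-2.3,0],"hand":8.7},
    {"delta_rot":[0,0,2],"delta_pos":[1.8,-4.4,0],"hand":8.7},
    {"delta_rot":[0,0,2],"delta_pos":[1.8,-4.4,0],"hand":8.7},
    {"delta_rot":[0,0,2],"delta_pos":[1.8,-4.4,0],"hand":8.7},
    {"delta_rot":[0,0,2],"delta_pos":[1.8,-4.4,0],"hand":8.7},
    {"delta_rot":[0,0,2],"delta_pos":[1.8,-4.4,0],"hand":8.7},
    {"delta_rot":[0,0,2],"delta_pos":[1.8,-4.4,0],"hand":8.7},
    {"delta_rot":[0,0,2],"delta_pos":[1.8,-4.4,0],"hand":8.7},
    {"delta_rot":[0,0,2],"delta_pos":[1.8,-4.4,0],"hand":8.7},
    {"delta_rot":[0,0,0],"delta_pos":[1.8,-4.4,0],"hand":8.7},
  ],
  force=30,
)

```text
t: 1.1
eef_pos: [0.4472, 0.1955, 0.2486]
ee_rot: [-3.141, -0.0, -0.139]
force: [0.4, 0.9, 0.6]
width: 0.0868
```

Call:
move_arm(
  rows=[
    {"delta_rot":[0,0,0],"delta_pos":[1.8,-4.4,0],"hand":8.7},
    {"delta_rot":[0,0,0],"delta_pos":[1.8,-4.4,0],"hand":8.7},
    {"delta_rot":[0,0,0],"delta_pos":[1.8,-4.4,0],"hand":8.7},
    {"delta_rot":[0,0,0],"delta_pos":[1.8,-4.4,0],"hand":8.7},
    {"delta_rot":[0,0,0],"delta_pos":[1.0,-3,-1],"hand":8.7},
    {"delta_rot":[0,0,0],"delta_pos":[0,0,-2.2],"hand":7},
    {"delta_rot":[0,0,0],"delta_pos":[0,0,-2.2],"hand":6},
    {"delta_rot":[0,0,0],"delta_pos":[0,0,-2],"hand":5},
    {"delta_rot":[0,0,0],"delta_pos":[0,0,-1],"hand":5},
    {"delta_rot":[0,0,0],"delta_pos":[0,0,0],"hand":5},
  ],
)

```text
t: 2.1
eef_pos: [0.5282, -0.0089, 0.1632]
ee_rot: [3.14, 0.003, -0.141]
force: [0.4, -0.3, -0.2]
width: 0.0532
```

Call:
move_arm(
  rows=[
    {"delta_rot":[0,0,0],"delta_pos":[0.4,-0.6,0],"hand":5},
    {"delta_rot":[0,0,0],"delta_pos":[0.4,-0.6,0],"hand":5},
    {"delta_rot":[0,0,0],"delta_pos":[0,0,-0.7],"hand":5},
    {"delta_rot":[0,0,0],"delta_pos":[0,0,-0.7],"hand":5},
    {"delta_rot":[0,0,0],"delta_pos":[0,0,-0.7],"hand":5},
    {"delta_rot":[0,0,0],"delta_pos":[0,0,-0.7],"hand":5},
    {"delta_rot":[0,0,0],"delta_pos":[0,0,-0.5],"hand":5},
    {"delta_rot":[0,0,0],"delta_pos":[0,0,0],"hand":5},
    {"delta_rot":[0,0,0],"delta_pos":[0,0,0],"hand":5},
    {"delta_rot":[0,0,0],"delta_pos":[0,0,0],"hand":5},
  ],
)

```text
t: 3.1
eef_pos: [0.5374, -0.0205, 0.1319]
ee_rot: [-3.141, -0.001, -0.14]
force: [0.5, -0.0, 0.2]
width: 0.0499
```

```bash
python3 - <<'E'
from h import *
print(get_state()["eef_pos"])
b=grab_frame("side");crop(b,220,180,150,115,5,"side1c.png")
p=get_state()["eef_pos"]; print(w2px("side",[p+[0,0,-.022]]))
E
```

```text
[ 0.5374 -0.0205  0.1319]
[[287.4165 235.5483]]
```

View pics/side1c.png

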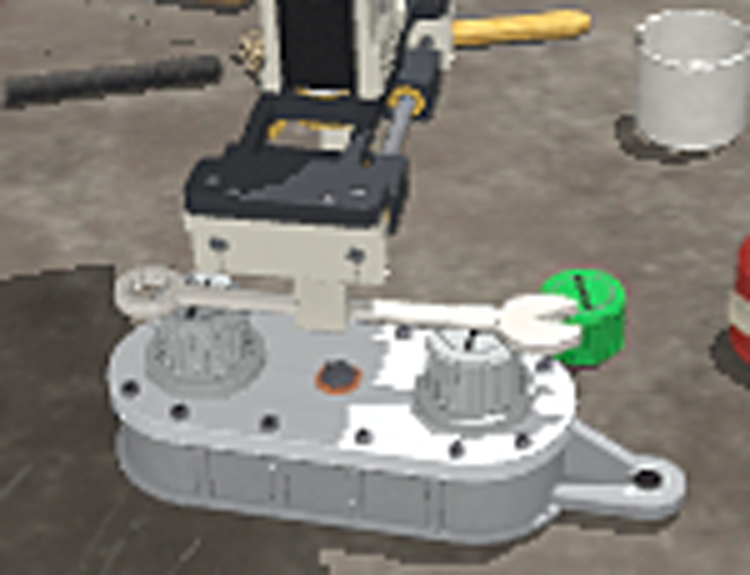

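The near finger at crop (322,305) stands in front of the mid shank, between the caps, as planned. Now I'll descend and grip.

Call:
move_arm(
  rows=[
    {"delta_rot":[0,0,0],"delta_pos":[0,0,-0.6],"hand":5},
    {"delta_rot":[0,0,0],"delta_pos":[0,0,-0.7],"hand":5},
    {"delta_rot":[0,0,0],"delta_pos":[0,0,-0.7],"hand":5},
    {"delta_rot":[0,0,0],"delta_pos":[0,0,0],"hand":5},
    {"delta_rot":[0,0,0],"delta_pos":[0,0,0],"hand":2.5},
    {"delta_rot":[0,0,0],"delta_pos":[0,0,0],"hand":2},
    {"delta_rot":[0,0,0],"delta_pos":[0,0,0],"hand":1},
    {"delta_rot":[0,0,0],"delta_pos":[0,0,0],"hand":1},
    {"delta_rot":[0,0,0],"delta_pos":[0,0,0],"hand":1},
    {"delta_rot":[0,0,0],"delta_pos":[0,0,0],"hand":1},
  ],
  force=30,
)

```text
t: 4.15
eef_pos: [0.5372, -0.0206, 0.1117]
ee_rot: [-3.141, -0.0, -0.141]
force: [-0.1, 0.9, 0.4]
width: 0.0152
```

Call:
move_arm(
  rows=[
    {"delta_rot":[0,0,0],"delta_pos":[0,0,0],"hand":1},
    {"delta_rot":[0,0,0],"delta_pos":[0,0,0.2],"hand":1},
    {"delta_rot":[0,0,0],"delta_pos":[0,0,0.5],"hand":1},
    {"delta_rot":[0,0,0],"delta_pos":[0,0,0.8],"hand":1},
    {"delta_rot":[0,0,0],"delta_pos":[0,0,1],"hand":1},
    {"delta_rot":[0,0,0],"delta_pos":[0,0,1],"hand":1},
    {"delta_rot":[0,0,0],"delta_pos":[0,0,1],"hand":1},
    {"delta_rot":[0,0,0],"delta_pos":[0,0,0.5],"hand":1},
    {"delta_rot":[0,0,0],"delta_pos":[0,0,0],"hand":1},
    {"delta_rot":[0,0,0],"delta_pos":[0,0,0],"hand":1},
  ],
  force=30,
)

```text
t: 5.15
eef_pos: [0.537, -0.0206, 0.1615]
ee_rot: [-3.141, 0.0, -0.141]
force: [-0.3, 0.1, -0.8]
width: 0.0151
```

```bash
python3 - <<'E'
from h import *
s=get_state();print(s["eef_pos"],s["force"],s["moment"])
b=grab_frame("side");crop(b,220,160,150,115,5,"side2c.png")
E
```

```text
[ 0.537  -0.0206  0.1615] [-0.2609  0.0536 -0.846 ] [-0.0205  0.0362  0.0044]
```

View pics/side2c.png

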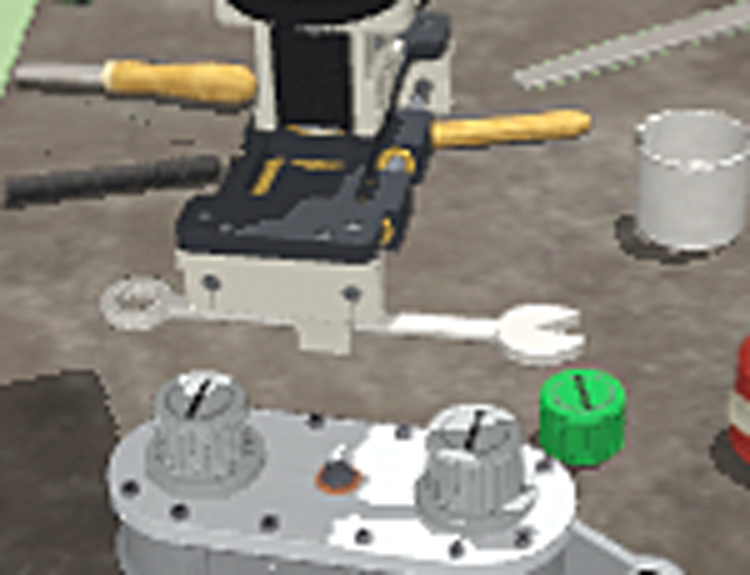

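The spanner is held level, and both steel caps are in place with their slots parallel. Now I'll carry it left to the free bench.

Call:
move_arm(
  rows=[
    {"delta_rot":[0,0,0],"delta_pos":[0,1.5,0],"hand":1},
    {"delta_rot":[0,0,0],"delta_pos":[0,3,0],"hand":1},
    {"delta_rot":[0,0,0],"delta_pos":[0,3.5,0],"hand":1},
    {"delta_rot":[0,0,0],"delta_pos":[0,3.5,0],"hand":1},
    {"delta_rot":[0,0,0],"delta_pos":[0,3.5,0],"hand":1},
    {"delta_rot":[0,0,0],"delta_pos":[0,2.5,-1],"hand":1},
    {"delta_rot":[0,0,0],"delta_pos":[0,1.5,-2],"hand":1},
    {"delta_rot":[0,0,0],"delta_pos":[0,0,-2.5],"hand":1},
    {"delta_rot":[0,0,0],"delta_pos":[0,0,-2.5],"hand":1},
    {"delta_rot":[0,0,0],"delta_pos":[0,0,-2],"hand":1},
  ],
)

```text
t: 6.2
eef_pos: [0.5362, 0.1699, 0.0597]
ee_rot: [3.14, 0.001, -0.14]
force: [-0.0, -0.5, -1.1]
width: 0.015
```

Call:
move_arm(
  rows=[
    {"delta_rot":[0,0,0],"delta_pos":[0,0,-1],"hand":1},
    {"delta_rot":[0,0,0],"delta_pos":[0,0,-0.8],"hand":1},
    {"delta_rot":[0,0,0],"delta_pos":[0,0,-0.7],"hand":1},
    {"delta_rot":[0,0,0],"delta_pos":[0,0,-0.4],"hand":1},
    {"delta_rot":[0,0,0],"delta_pos":[0,0,0],"hand":1},
    {"delta_rot":[0,0,0],"delta_pos":[0,0,0],"hand":1},
    {"delta_rot":[0,0,0],"delta_pos":[0,0,0],"hand":1},
    {"delta_rot":[0,0,0],"delta_pos":[0,0,0],"hand":1},
    {"delta_rot":[0,0,0],"delta_pos":[0,0,0],"hand":1},
    {"delta_rot":[0,0,0],"delta_pos":[0,0,0],"hand":1},
  ],
)

```text
t: 7.2
eef_pos: [0.5372, 0.1694, 0.0327]
ee_rot: [-3.141, -0.0, -0.141]
force: [-0.0, 0.3, -1.8]
width: 0.0149
```

Call:
move_arm(
  rows=[
    {"delta_rot":[0,0,0],"delta_pos":[0,0,-0.3],"hand":1},
    {"delta_rot":[0,0,0],"delta_pos":[0,0,-0.2],"hand":1},
    {"delta_rot":[0,0,0],"delta_pos":[0,0,-0.2],"hand":1},
    {"delta_rot":[0,0,0],"delta_pos":[0,0,-0.1],"hand":1},
    {"delta_rot":[0,0,0],"delta_pos":[0,0,-0.1],"hand":1},
    {"delta_rot":[0,0,0],"delta_pos":[0,0,0],"hand":1},
    {"delta_rot":[0,0,0],"delta_pos":[0,0,0],"hand":1},
    {"delta_rot":[0,0,0],"delta_pos":[0,0,0],"hand":1},
    {"delta_rot":[0,0,0],"delta_pos":[0,0,0],"hand":1},
    {"delta_rot":[0,0,0],"delta_pos":[0,0,0],"hand":1},
  ],
)

```text
t: 8.2
eef_pos: [0.5372, 0.1694, 0.0236]
ee_rot: [-3.142, -0.0, -0.141]
force: [-0.6, 0.0, -1.3]
width: 0.0147
```

Not touching yet. I'll go down another 1 mm, then open gently.

Call:
move_arm(
  rows=[
    {"delta_rot":[0,0,0],"delta_pos":[0,0,-0.05],"hand":1},
    {"delta_rot":[0,0,0],"delta_pos":[0,0,-0.05],"hand":1},
    {"delta_rot":[0,0,0],"delta_pos":[0,0,0],"hand":1},
    {"delta_rot":[0,0,0],"delta_pos":[0,0,0],"hand":1.6},
    {"delta_rot":[0,0,0],"delta_pos":[0,0,0],"hand":1.8},
    {"delta_rot":[0,0,0],"delta_pos":[0,0,0],"hand":2.2},
    {"delta_rot":[0,0,0],"delta_pos":[0,0,0],"hand":3},
    {"delta_rot":[0,0,0],"delta_pos":[0,0,0],"hand":4},
    {"delta_rot":[0,0,0],"delta_pos":[0,0,0],"hand":4},
    {"delta_rot":[0,0,0],"delta_pos":[0,0,0],"hand":4},
  ],
)

```text
t: 9.2
eef_pos: [0.5371, 0.1694, 0.0226]
ee_rot: [3.142, -0.0, -0.14]
force: [0.0, 1.2, -0.5]
width: 0.0393
```

Call:
move_arm(
  rows=[
    {"delta_rot":[0,0,0],"delta_pos":[0,0,0.5],"hand":4},
    {"delta_rot":[0,0,0],"delta_pos":[0,0,1],"hand":4},
    {"delta_rot":[0,0,0],"delta_pos":[0,0,2],"hand":5},
    {"delta_rot":[0,0,0],"delta_pos":[0,0,3],"hand":6},
    {"delta_rot":[0,0,0],"delta_pos":[0,0,4],"hand":7},
    {"delta_rot":[0,0,-8.2],"delta_pos":[0,-1,3.5],"hand":7},
    {"delta_rot":[0,0,-8.2],"delta_pos":[0.5,-3,2.5],"hand":7},
    {"delta_rot":[0,0,-8.2],"delta_pos":[1,-3.5,1.5],"hand":7},
    {"delta_rot":[0,0,-8.2],"delta_pos":[1,-3.5,0],"hand":7},
    {"delta_rot":[0,0,-8.2],"delta_pos":[1,-3.5,0],"hand":7},
  ],
)

```text
t: 10.2
eef_pos: [0.5726, 0.0232, 0.2047]
ee_rot: [-3.139, -0.001, -0.861]
force: [0.1, -0.6, -0.0]
width: 0.07
```

Call:
move_arm(
  rows=[
    {"delta_rot":[0,0,-8.2],"delta_pos":[1,-3,0],"hand":7},
    {"delta_rot":[0,0,-8.2],"delta_pos":[1,-2,0],"hand":7},
    {"delta_rot":[0,0,-8.2],"delta_pos":[0.6,-0.8,-1],"hand":7},
    {"delta_rot":[0,0,-8.2],"delta_pos":[0,0,-2],"hand":7},
    {"delta_rot":[0,0,-8.2],"delta_pos":[0,0,-2],"hand":7},
    {"delta_rot":[0,0,0],"delta_pos":[0,0,-0.5],"hand":7},
    {"delta_rot":[0,0,0],"delta_pos":[0,0,0],"hand":7},
    {"delta_rot":[0,0,0],"delta_pos":[0,0,0],"hand":7},
    {"delta_rot":[0,0,0],"delta_pos":[0,0,0],"hand":7},
    {"delta_rot":[0,0,0],"delta_pos":[0,0,0],"hand":7},
  ],
)

```text
t: 11.2
eef_pos: [0.5986, -0.0334, 0.1486]
ee_rot: [-3.14, 0.0, -1.57]
force: [-0.8, -0.1, 0.2]
width: 0.0701
```

```bash
python3 - <<'E'
from h import *
s=get_state();print(s["eef_pos"],s["ee_rot"],s["force"],s["moment"],s["q"])
b=grab_frame("side");crop(b,220,150,150,115,5,"side3c.png")
b=grab_frame("top");crop(b,235,215,150,115,5,"top3c.png")
E
```

```text
[ 0.5986 -0.0334  0.1486] [-3.1401  0.0003 -1.5702] [-0.804  -0.0505  0.1969] [ 0.0507 -0.0466 -0.0034] [ 0.27    0.3171 -0.2935  0.0002 -0.9587 -0.2695]
```

View pics/side3c.png

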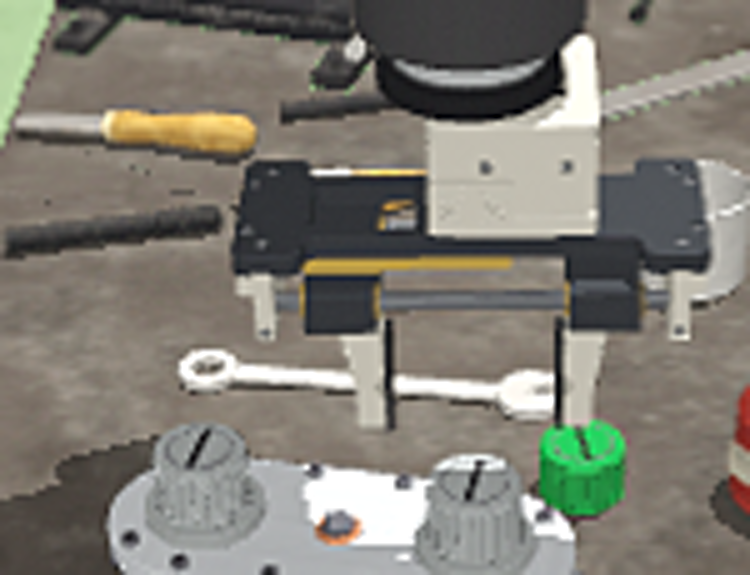

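View pics/top3c.png

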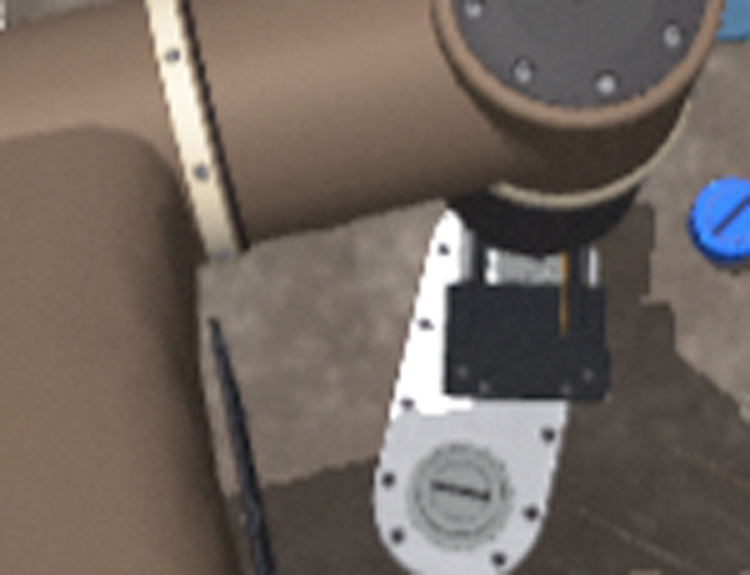

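The spanner lies flat on the bench, with its ring at crop (208,370) and its jaw at (530,393). Both caps are still on. Checking the cap top centre from the side slot at crop (477,480), then descending.

```bash
python3 - <<'E'
from h import *
print(px2w("side",220+(476-2)/5,150+(480-2)/5,.091), px2w("side",220+(201-2)/5,150+(448-2)/5,.091))
E
```

```text
[ 0.5991 -0.0336  0.091 ] [ 0.4719 -0.0085  0.091 ]
```

Call:
move_arm(
  rows=[
    {"delta_rot":[0,0,0],"delta_pos":[0,0,-0.7],"hand":7},
    {"delta_rot":[0,0,0],"delta_pos":[0,0,-1],"hand":7},
    {"delta_rot":[0,0,0],"delta_pos":[0,0,-1],"hand":7},
    {"delta_rot":[0,0,0],"delta_pos":[0,0,-1],"hand":7},
    {"delta_rot":[0,0,0],"delta_pos":[0,0,-1],"hand":7},
    {"delta_rot":[0,0,0],"delta_pos":[0,0,-0.8],"hand":7},
    {"delta_rot":[0,0,0],"delta_pos":[0,0,-0.4],"hand":7},
    {"delta_rot":[0,0,0],"delta_pos":[0,0,-0.2],"hand":7},
    {"delta_rot":[0,0,0],"delta_pos":[0,0,0],"hand":7},
    {"delta_rot":[0,0,0],"delta_pos":[0,0,0],"hand":7},
  ],
)

```text
t: 12.3
eef_pos: [0.5984, -0.0336, 0.0869]
ee_rot: [-3.141, 0.0, -1.572]
force: [0.2, -0.3, 0.2]
width: 0.0698
```

Call:
move_arm(
  rows=[
    {"delta_rot":[0,0,0],"delta_pos":[0,0,0],"hand":6},
    {"delta_rot":[0,0,0],"delta_pos":[0,0,0],"hand":5},
    {"delta_rot":[0,0,0],"delta_pos":[0,0,0],"hand":4.6},
    {"delta_rot":[0,0,0],"delta_pos":[0,0,0],"hand":4.4},
    {"delta_rot":[0,0,0],"delta_pos":[0,0,0],"hand":4},
    {"delta_rot":[0,0,0],"delta_pos":[0,0,0],"hand":4},
    {"delta_rot":[0,0,0],"delta_pos":[0,0,0],"hand":4},
    {"delta_rot":[0,0,0],"delta_pos":[0,0,0],"hand":4},
    {"delta_rot":[0,0,0],"delta_pos":[0,0,0],"hand":4},
    {"delta_rot":[0,0,0],"delta_pos":[0,0,0],"hand":4},
  ],
  force=40,
)

```text
t: 13.3
eef_pos: [0.5981, -0.0336, 0.0867]
ee_rot: [3.142, -0.0, -1.572]
force: [-2.0, 1.0, 2.7]
width: 0.0435
```

```bash
python3 - <<'E'
from h import *
s=get_state();print(s["eef_pos"],s["ee_rot"],s["force"],s["moment"],s["width"])
E
```

```text
[ 0.5981 -0.0336  0.0867] [ 3.1415 -0.     -1.5717] [-2.0019  0.9962  2.66  ] [ 0.3193  0.5734 -0.0463] 0.04349495607733845
```

The cap is gripped at 43.5 mm with little side force. First try is anticlockwise, about 8°, watching the moment.

Call:
move_arm(
  rows=[
    {"delta_rot":[0,0,1],"delta_pos":[0,0,0],"hand":4},
    {"delta_rot":[0,0,1],"delta_pos":[0,0,0],"hand":4},
    {"delta_rot":[0,0,1],"delta_pos":[0,0,0],"hand":4},
    {"delta_rot":[0,0,1],"delta_pos":[0,0,0],"hand":4},
    {"delta_rot":[0,0,1],"delta_pos":[0,0,0],"hand":4},
    {"delta_rot":[0,0,1],"delta_pos":[0,0,0],"hand":4},
    {"delta_rot":[0,0,0],"delta_pos":[0,0,0],"hand":4},
    {"delta_rot":[0,0,0],"delta_pos":[0,0,0],"hand":4},
    {"delta_rot":[0,0,0],"delta_pos":[0,0,0],"hand":4},
    {"delta_rot":[0,0,0],"delta_pos":[0,0,0],"hand":4},
  ],
)

```text
t: 14.3
eef_pos: [0.598, -0.0336, 0.0866]
ee_rot: [-3.142, 0.0, -1.467]
force: [-2.4, 2.0, 5.6]
width: 0.0436
```

```bash
python3 - <<'E'
from h import *
s=get_state();print(s["eef_pos"],s["ee_rot"],s["force"],s["moment"],s["width"])
E
```

```text
[ 0.598  -0.0336  0.0866] [-3.1416  0.0003 -1.4672] [-2.3838  2.0367  5.5813] [ 0.5035  1.0241 -0.8075] 0.043645705153230734
```

There's -0.8 N m of resistance after 6°, which looks like a stop. Comparing with the other way.

Call:
move_arm(
  rows=[
    {"delta_rot":[0,0,-1.5],"delta_pos":[0,0,0],"hand":4},
    {"delta_rot":[0,0,-1.5],"delta_pos":[0,0,0],"hand":4},
    {"delta_rot":[0,0,-1.5],"delta_pos":[0,0,0],"hand":4},
    {"delta_rot":[0,0,-1.5],"delta_pos":[0,0,0],"hand":4},
    {"delta_rot":[0,0,-1.5],"delta_pos":[0,0,0],"hand":4},
    {"delta_rot":[0,0,-1.5],"delta_pos":[0,0,0],"hand":4},
    {"delta_rot":[0,0,-1.5],"delta_pos":[0,0,0],"hand":4},
    {"delta_rot":[0,0,-1.5],"delta_pos":[0,0,0],"hand":4},
    {"delta_rot":[0,0,0],"delta_pos":[0,0,0],"hand":4},
    {"delta_rot":[0,0,0],"delta_pos":[0,0,0],"hand":4},
  ],
)

```text
t: 15.3
eef_pos: [0.5985, -0.0336, 0.0866]
ee_rot: [-3.141, 0.0, -1.676]
force: [1.2, -0.8, 2.5]
width: 0.0435
```

```bash
python3 - <<'E'
from h import *
s=get_state();print(s["eef_pos"],s["ee_rot"],s["force"],s["moment"],s["width"])
E
```

```text
[ 0.5985 -0.0336  0.0866] [-3.141   0.0001 -1.6762] [ 1.1595 -0.8425  2.4677] [-0.1218 -0.3574 -0.0193] 0.043533756572327366
```

Clockwise is free (-0.02 N m), so this spindle has the left-hand thread. Turning on by 57°, to a total of about 1.1 rad.

Call:
move_arm(
  rows=[
    {"delta_rot":[0,0,-5],"delta_pos":[0,0,0],"hand":4},
    {"delta_rot":[0,0,-7],"delta_pos":[0,0,0],"hand":4},
    {"delta_rot":[0,0,-8],"delta_pos":[0,0,0],"hand":4},
    {"delta_rot":[0,0,-8],"delta_pos":[0,0,0],"hand":4},
    {"delta_rot":[0,0,-8],"delta_pos":[0,0,0],"hand":4},
    {"delta_rot":[0,0,-8],"delta_pos":[0,0,0],"hand":4},
    {"delta_rot":[0,0,-7],"delta_pos":[0,0,0],"hand":4},
    {"delta_rot":[0,0,-5],"delta_pos":[0,0,0],"hand":4},
    {"delta_rot":[0,0,0],"delta_pos":[0,0,0],"hand":4},
    {"delta_rot":[0,0,0],"delta_pos":[0,0,0],"hand":4},
  ],
)

```text
t: 16.3
eef_pos: [0.5982, -0.0336, 0.0866]
ee_rot: [-3.142, 0.0, -2.651]
force: [-0.4, 0.6, 3.6]
width: 0.043
```

```bash
python3 - <<'E'
from h import *
s=get_state();print(s["eef_pos"],s["ee_rot"],s["force"],s["moment"],s["width"],s["q"])
E
```

```text
[ 0.5982 -0.0336  0.0866] [-3.1416  0.0003 -2.6511] [-0.4388  0.6124  3.5661] [ 0.118  -0.1308 -0.0867] 0.04298249723514172 [ 0.2698  0.3853 -0.3576 -0.0001 -0.8276 -1.35  ]
```

Turned freely, no stop felt. Now a slow test lift of 8 mm, watching the force.

Call:
move_arm(
  rows=[
    {"delta_rot":[0,0,0],"delta_pos":[0,0,0.1],"hand":4},
    {"delta_rot":[0,0,0],"delta_pos":[0,0,0.1],"hand":4},
    {"delta_rot":[0,0,0],"delta_pos":[0,0,0.1],"hand":4},
    {"delta_rot":[0,0,0],"delta_pos":[0,0,0.1],"hand":4},
    {"delta_rot":[0,0,0],"delta_pos":[0,0,0.1],"hand":4},
    {"delta_rot":[0,0,0],"delta_pos":[0,0,0.1],"hand":4},
    {"delta_rot":[0,0,0],"delta_pos":[0,0,0.1],"hand":4},
    {"delta_rot":[0,0,0],"delta_pos":[0,0,0.1],"hand":4},
    {"delta_rot":[0,0,0],"delta_pos":[0,0,0],"hand":4},
    {"delta_rot":[0,0,0],"delta_pos":[0,0,0],"hand":4},
  ],
)

```text
t: 17.3
eef_pos: [0.5981, -0.0336, 0.0946]
ee_rot: [3.142, 0.0, -2.654]
force: [-0.3, 0.4, -0.7]
width: 0.0431
```

```bash
python3 - <<'E'
from h import *
s=get_state();print(s["eef_pos"],s["ee_rot"],s["force"],s["moment"],s["width"])
b=grab_frame("side");crop(b,220,170,150,115,5,"side4c.png")
E
```

```text
[ 0.5981 -0.0336  0.0946] [ 3.1416  0.0001 -2.6539] [-0.3067  0.4257 -0.7175] [ 0.0899 -0.146  -0.0394] 0.043059742246933194
```

View pics/side4c.png

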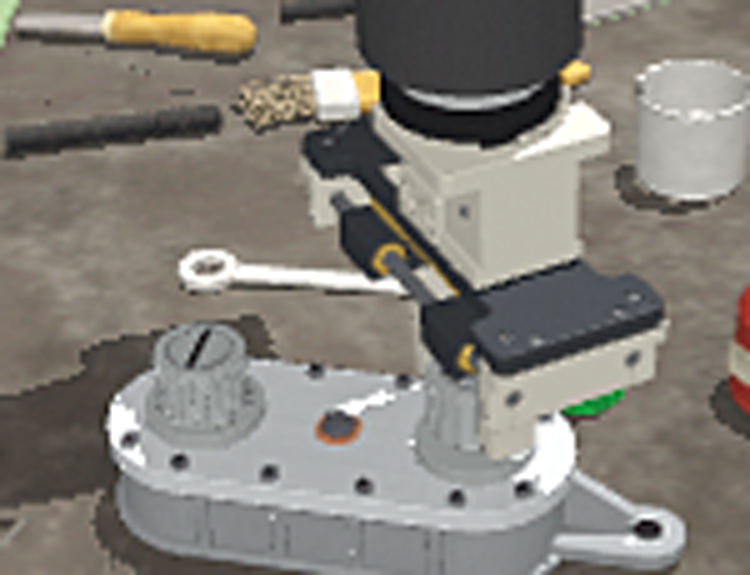

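The lift is free: force is about the cap's weight and the head is undisturbed. Lifting straight up to about 14.5 cm.

Call:
move_arm(
  rows=[
    {"delta_rot":[0,0,0],"delta_pos":[0,0,0.3],"hand":4},
    {"delta_rot":[0,0,0],"delta_pos":[0,0,0.5],"hand":4},
    {"delta_rot":[0,0,0],"delta_pos":[0,0,0.7],"hand":4},
    {"delta_rot":[0,0,0],"delta_pos":[0,0,1],"hand":4},
    {"delta_rot":[0,0,0],"delta_pos":[0,0,1.2],"hand":4},
    {"delta_rot":[0,0,0],"delta_pos":[0,0,1.5],"hand":4},
    {"delta_rot":[0,0,0],"delta_pos":[0,0,1.5],"hand":4},
    {"delta_rot":[0,0,0],"delta_pos":[0,0,1.5],"hand":4},
    {"delta_rot":[0,0,0],"delta_pos":[0,0,1.5],"hand":4},
    {"delta_rot":[0,0,0],"delta_pos":[0,0,1.3],"hand":4},
  ],
)

```text
t: 18.35
eef_pos: [0.5984, -0.0336, 0.2066]
ee_rot: [-3.141, 0.002, -2.654]
force: [-0.8, -0.3, -1.6]
width: 0.0434
```

Call:
move_arm(
  rows=[
    {"delta_rot":[0,0,0],"delta_pos":[0,0,1.2],"hand":4},
    {"delta_rot":[0,0,0],"delta_pos":[0,0,0.9],"hand":4},
    {"delta_rot":[0,0,0],"delta_pos":[0,0,0.6],"hand":4},
    {"delta_rot":[0,0,0],"delta_pos":[0,0,0.3],"hand":4},
    {"delta_rot":[0,0,0],"delta_pos":[0,0,0],"hand":4},
    {"delta_rot":[0,0,0],"delta_pos":[0,0,0],"hand":4},
    {"delta_rot":[0,0,0],"delta_pos":[0,0,0],"hand":4},
    {"delta_rot":[0,0,0],"delta_pos":[0,0,0],"hand":4},
    {"delta_rot":[0,0,0],"delta_pos":[0,0,0],"hand":4},
    {"delta_rot":[0,0,0],"delta_pos":[0,0,0],"hand":4},
  ],
)

```text
t: 19.35
eef_pos: [0.5981, -0.0336, 0.2344]
ee_rot: [3.142, -0.0, -2.654]
force: [-0.0, 0.3, -1.7]
width: 0.0436
```

```bash
python3 - <<'E'
from h import *
s=get_state();print(s["t"],s["eef_pos"],s["ee_rot"],s["force"],s["moment"],s["width"],np.abs(s["qd"]).max())
b=grab_frame("side");cv2.imwrite("pics/side5.png",b);crop(b,220,130,150,115,5,"side5c.png")
E
```

```text
19.35 [ 0.5981 -0.0336  0.2344] [ 3.1415 -0.0002 -2.6538] [-0.0236  0.2746 -1.6806] [ 0.0495 -0.1061 -0.0388] 0.04356140355604691 0.0030679118630641115
```

View pics/side5.png

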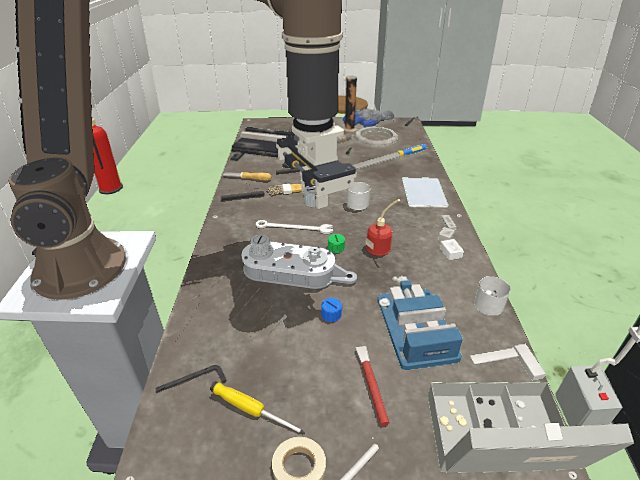

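View pics/side5c.png

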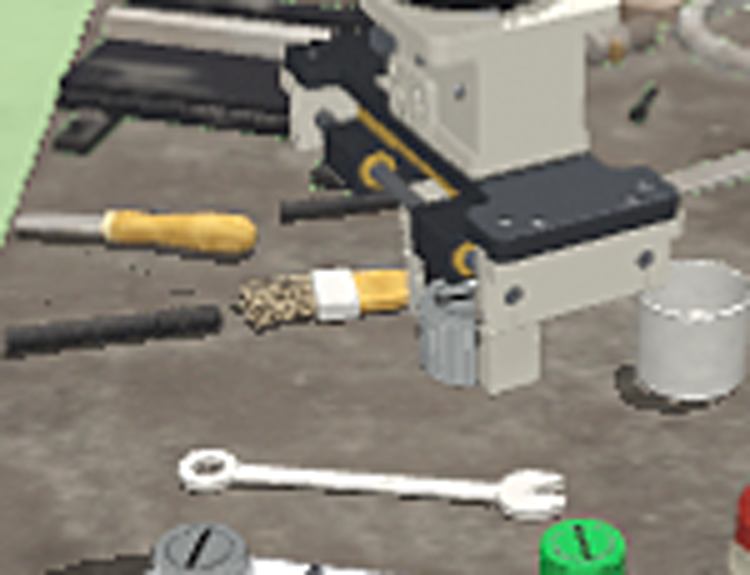

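The cap is held upright at crop (450,335), 14.8 cm above its seat. The nose is bare at (318,258), the other cap is still on, the spanner is flat on the bench and the bystanders haven't moved.

```bash
python3 -c "
from station import *
print(job_done())"
```

```text
the job is handed in; nothing more can be done
None
```

The torque-arm-end cap is off and in the gripper, upright and still, about 14.8 cm above its seat. I handed the job in at about 19.4 s on the robot's clock. The interface reports no verdict.

- **Spanner:** I lifted it off the caps by its mid shank and laid it flat on clear bench to the left of the head, at about (0.54, 0.17).
- **Thread:** turning about 6° anticlockwise met roughly 0.8 N m of resistance. Clockwise it turned freely, so this spindle has the left-hand thread. I turned the cap about 1.08 rad clockwise and lifted it straight off.
- **Last checks:** the arm was at rest. Grip width was 43.6 mm against the 44 mm cap, and the vertical force was 1.7 N, matching the cap's weight. The last side picture shows the nose bare, the other cap still on, the spanner flat, and the other things where they were.
- **Failed or disagreed:** no check failed. My first outline fits of the head differed by up to 9 mm between cameras, so I dropped them for the cover screws, which agreed to about 1 mm. Up to 0.1 rad of slip during the anticlockwise try would not show in the turn angle.

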